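# Post a used coffee capsule through the sprung flap of the capsule bin

## Task

Get the used coffee capsule that stands on the ledge of the capsule bin into the bin: with one finger push the sloping self-closing flap inwards and keep it open, and with the other finger push the capsule along the ledge and over its edge so that it drops inside, then draw back and let the flap swing shut. Only push: do not pinch or lift the capsule, do not drive it onto the flap before the flap has been opened, and leave everything around the bin where it stands.

Things in the scene. Friction and masses are not known exactly. Their poses are not given: they have to be found in the camera images.
- bin: Long capsule bin of enamelled sheet metal, fixed, 240 x 104 mm in plan. Origin on the work surface (z = 0) under the middle of the front edge of its mouth; its x axis is the way the capsule is pushed, z up. From x = -115 to 0 mm: a level ledge; from 0 to 105: the mouth with its flap; from 105 to 125: a solid top 165 mm up. Hollow inside, also under the ledge; floor 4 mm thick.
- ledge (a point): Centre of the ledge's top, 57.5 mm before the mouth's edge, 120 mm above the work surface. Along both sides of the ledge runs a rim 8 mm high (free width between the rims 96 mm); the outer end has none.
- lip (a point): Middle of the edge where the ledge ends and the mouth begins, at ledge height (120 mm up). The mouth is 96 mm wide between side cheeks that slope up with the flap, 3 mm above it.
- hinge (a point): Middle of the flap's hinge line at the mouth's far, high end: bin x = 105 mm, 163 mm up (43 mm above the ledge). Hinge barrel and cheek ends reach 168 mm. The flap is aluminium sheet, 90 mm wide, 113 mm long, 3 mm thick, sloping from ledge level at the lip up to this line.
- flap (a joint): Flap angle, rad: 0 shut (slope 0.40), up to 1.1 as it swings down into the bin about the hinge. A spring shuts it at once when let go: 1 N at the low edge starts it, up to 6 N holds it open near the hinge; the capsule's weight does not open it. A fingertip 8 mm above ledge height, moved along the bin's +x to 10 mm short of the hinge, opens it to about 0.9.
- capsule: Used aluminium coffee capsule, about 16 g, standing foil side down on the ledge: flange 36 mm across and 3 mm thick at the bottom, above it a body tapering from 34 mm to 29 mm across, rounded off to 20 mm at the top, 29 mm high in all. Origin at the centre of its underside, z up.
- pot: Aluminium coffee pot, waisted, 96 mm across, 182 mm high, black handle reaching 92 mm out along its x axis; origin at the centre of its underside. Bystander.
- canister: Lidded round enamel canister with a metal latch, 114 mm across, 165 mm high; origin at the centre of its underside. Bystander.
- glass_a: Tulip-shaped tea glass, 60 mm across, 85 mm high, beside the bin; origin at the centre of its underside. Bystander.
- glass_b: A second tea glass, the same, on the bin's other side. Bystander.
- spoon_rest: Wooden spoon rest, 75 x 200 mm, 19 mm high; origin at the centre of its underside. Bystander.
- scoop: Orange plastic scoop, bowl 55 x 45 x 30 mm, handle to its -x, 135 mm long in all; origin under the bowl's centre. Bystander.

How it is judged:
By the outcome, as a careful person would: the job done as asked, in the order asked, and still so for the second after the job is handed in, with the robot touching nothing.
It also fails if it takes over 32 s, if anything falls off the work surface, if the arm or the gripper's body presses on something with over 40 N, if the wrist force passes 120 N, or if a joint passes its speed limit or range.

## Robot

A 6-joint arm with a two-finger parallel gripper is mounted at the origin on the work surface. World frame = base frame: x ahead of the robot, y to its left, z up, the work surface at z = 0. Lengths are in m, angles in rad, forces in N, time in s.
With the tool pointing down it reaches from about 0.375 to 0.975 m from the base axis. Payload 3.8 kg.
Tool frame: the origin (TCP) lies midway between the tips of the shut fingers; the grasp point (between the pads) lies 19 mm behind it; z points along the fingers, y is the line along which they close (so a half turn about z gives the same grasp; the last joint's range is limited). The gripper opens to 85 mm and grips with 20 to 120 N. Pads are 22 mm wide; open, the fingers measure 114 mm over their backs; the gripper's body (76 mm by 85 mm) begins 54 mm behind the grasp point. The pads swing forward as they close: fully open they stand 13 mm farther back than shut.
Start: joints at [1.097, 0.264, 1.604, -0, 1.274, -0.037], TCP at [0.286, 0.612, 0.231] pointing down, gripper open.
Joint ranges: [-2.63, 2.63], [-0.94, 2.18], [0.31, 2.57], [-1.31, 4.45], [0, 2.66], [-2.55, 2.55]. Speed limits (rad/s): [2.57, 2.57, 3.14, 3.14, 3.14, 3.14].

## Interface

Orientations are given as a rotation vector (axis times angle).
In Python, from workcell import bot, imaging gives the robot as it stands.
- The arm moves only by the tool step_arm, never from a script. Its argument "series" is a list of rows, each an object of numbers: "grip": the closure, from -1 (fully open) to 1 (shut); "x", "y", "z": the shift along the tool's x, y, z normalised to -1 to 1, where 1 is 500 mm; "ax", "ay", "az": the turn, a rotation vector about the tool's x, y, z normalised to -1 to 1, where 1 is 30 degrees. A call has 1 to 12 rows; each row is the pose to reach, as a shift and turn from the pose commanded when the call began, along the tool's axes at that moment; what a row does not reach only later rows make up. A row lasts 1/10 s, in which the tool goes at most 50 mm and 8.59 degrees, less where a joint would pass 70% of its speed; a pose out of reach is approached as far as the arm can. A call with a number of a shift or a turn outside -1 to 1 is refused whole. A call with a gripper value outside its range is refused whole. The fingers move at their own pace and stop on an object; "force" is the grip in N (left out, the last holds). Time passes only in rows, so rows that repeat a pose let the fingers close. It gives the time, the measured TCP pose, the force, the opening and the grip force at its end, in the units of the state.
- bot.read_state(): the state, without advancing time (a new reading comes with each control period).
- imaging.read_camera(name): name is "side" or "top" or "wrist"; returns a dict with "img" (400x640x3 uint8, red, green, blue), "fx", "fy", "cx", "cy" (pixels), "R" (3x3) and "t" (3): a world point X has camera coordinates R X + t. Camera axes: x right, y down, z forward; pixel columns grow to the right and rows downward; lengths in m; the calibration is good to about 2 mm. A picture is of the moment at which its call begins. There is no depth.
- bot.finish_job(): hands the job in; it is judged then, once.
The state is a dict: "time": time; "q": joint angles; "joint_vel": joint speeds; "joint_torque": joint torques, N m; "tool_pos": TCP position; "tcp_rot": TCP orientation; "wrist_force": force on the tool from outside, world axes, zero at the start; "torque": the same for the moment, N m; "width": opening from 0.0 (shut) to 1.0 (fully open); "grip_force": force on a finger pad.
Only numpy, scipy, OpenCV 4.12 (cv2) and the standard library are available. Lean on these libraries where they do the work, as an engineer would, in place of code of your own. Each camera call takes 0.05 s, during which the arm holds its last target. There are 200 camera calls.

## Working session

There is one attempt and no reset: what is moved stays moved. The work goes in short steps, Python scripts to look and compute and a tool call to move; the robot and the scene stay as the last step left them, time stands still between calls to the robot, and variables do not carry over. Pictures are saved under pics/ and viewed, at most 10 in all, crops included, and the job is handed in when it is done.

Besides the shell and the picture viewer there is one more tool, called after "Call:" by a JSON object that holds its "api" and its "payload". step_arm: Moves the arm, as the interface text tells. Scaled input: -1 to 1 covers 500 mm each way for a shift and 30 degrees each way for a turn. Its arguments: {"type":"object","properties":{"series":{"type":"array","items":{"type":"object","properties":{"grip":{"type":"number"},"x":{"type":"number","minimum":-1,"maximum":1},"y":{"type":"number","minimum":-1,"maximum":1},"z":{"type":"number","minimum":-1,"maximum":1},"ax":{"type":"number","minimum":-1,"maximum":1},"ay":{"type":"number","minimum":-1,"maximum":1},"az":{"type":"number","minimum":-1,"maximum":1}}}},"force":{"type":"number"}},"required":["series"]}

```bash
mkdir -p pics; python3 - <<'E'
from workcell import bot, imaging
import cv2,pickle,numpy as np
d={}
for n in("side","top"):
    c=imaging.read_camera(n);d[n]=c
    cv2.imwrite(f"pics/{n}0.png",c["img"][:,:,::-1])
    print(n,c["fx"],c["cx"],c["cy"],np.round(-c["R"].T@c["t"],3))
pickle.dump(d,open("cams.pkl","wb"))
s=bot.read_state();print(s["tool_pos"],s["tcp_rot"],s["time"])
E
```

```text
side 385.3998554456306 325.7237075858239 193.57633564306764 [ 0.31  -0.528  0.832]
top 506.43079434427295 313.1694544914687 202.59513831040272 [0.435 0.002 1.481]
[0.28523508 0.61103295 0.23007896] [-0.68054968 -3.06645262  0.00311683] 0.1
```

View pics/top0.png

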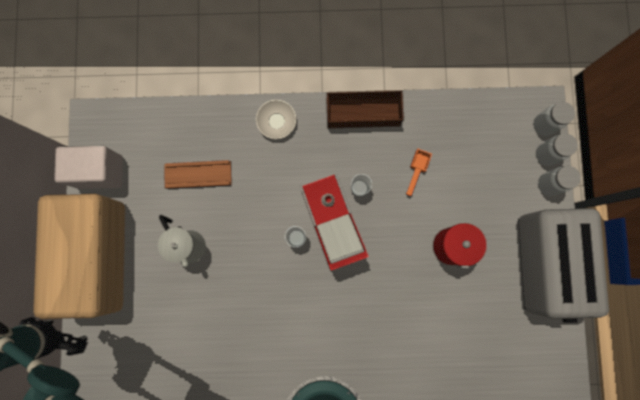

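View pics/side0.png

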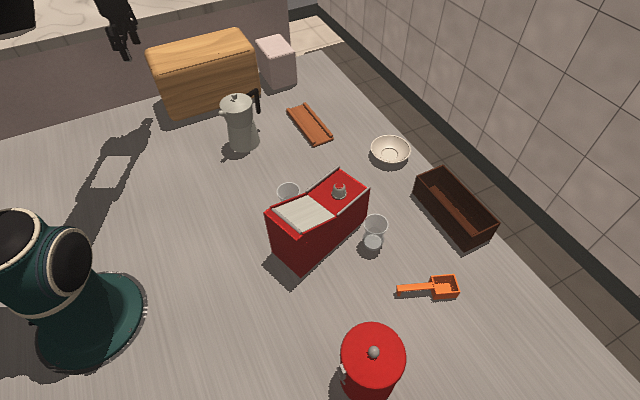

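The top view shows the bin's ledge end near (322,185), its flap near (341,238) and the capsule near (327,199). The glasses are at (296,238) and (361,186). The push direction runs toward the robot. Next I'll enlarge both views.

```bash
python3 - <<'E'
import cv2,pickle,numpy as np
d=pickle.load(open("cams.pkl","rb"))
a=d["top"]["img"][165:280,275:395,::-1];b=d["side"]["img"][155:285,255:405,::-1]
cv2.imwrite("pics/tc.png",cv2.resize(a,None,fx=5,fy=5,interpolation=2)) 
cv2.imwrite("pics/sc.png",cv2.resize(b,None,fx=4.5,fy=4.5,interpolation=2))
E
```

```text
(no output)
```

View pics/tc.png

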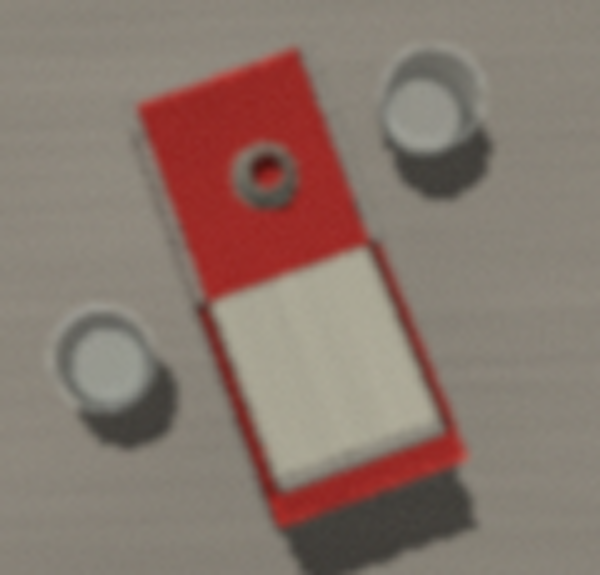

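View pics/sc.png

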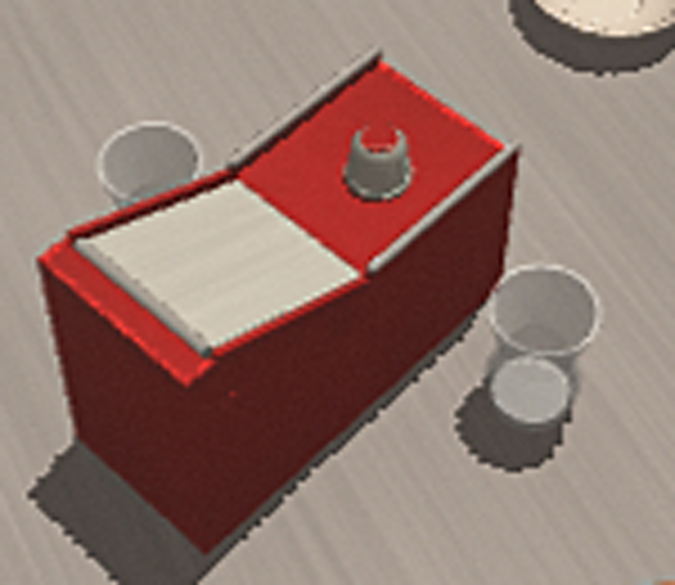

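The crops show, in crop pixels:
- **Top, ×5:** ledge outer corners (138,105) and (298,48); lip ends (208,302) and (368,243); far top corners (280,527) and (466,455); capsule (265,176).
- **Side, ×4.5:** lip ends (238,180) and (362,272); ledge end (382,63) and (502,148); far top corners (42,260) and (188,383); capsule flange centre about (378,180).

```bash
cat > h.py <<'E'
import pickle,numpy as np
from scipy.optimize import least_squares
d=pickle.load(open("cams.pkl","rb"))
def ray(n,p,z):
    c=d[n]; k,o=(5,(275,165)) if n=="top" else (4.5,(255,155))
    u,v=[(p[i]+.5)/k-.5+o[i] for i in(0,1)]
    r=c["R"].T@np.array([(u-c["cx"])/c["fx"],(v-c["cy"])/c["fy"],1]);C=-c["R"].T@c["t"]
    return (C+r*(z-C[2])/r[2])[:2]
E
python3 - <<'E'
from h import *
# bin: model xy, y left of +x(towards robot => image right is bin left)
P=[("top",(138,105),.12,(-115,-50)),("top",(298,48),.12,(-115,50)),("top",(208,302),.12,(0,-48)),("top",(368,243),.12,(0,48)),
("top",(280,527),.165,(125,-52)),("top",(466,455),.165,(125,52)),
("side",(238,180),.12,(0,-48)),("side",(362,272),.12,(0,48)),("side",(382,63),.12,(-115,-48)),("side",(502,148),.12,(-115,48)),
("side",(42,260),.165,(125,-52)),("side",(188,383),.165,(125,52)),("side",(207,552),0,(125,52))]
W=np.array([ray(n,p,z) for n,p,z,_ in P]);M=np.array([m for *_,m in P])/1000
T=lambda q:M@np.array([[np.cos(q[2]),-np.sin(q[2])],[np.sin(q[2]),np.cos(q[2])]]).T+q[:2]
s=least_squares(lambda q:(T(q)-W).ravel(),[.45,-.05,3.5]).x
print(s,np.round((W-T(s))*1000,1).tolist())
R=np.array([[np.cos(s[2]),-np.sin(s[2])],[np.sin(s[2]),np.cos(s[2])]])
for n,p,z in(("top",(265,177),.124),("top",(267,170),.149),("side",(378,181),.122),("side",(380,138),.149)):
    w=ray(n,p,z);print("cap",n,w,(R.T@(w-s[:2]))*1000)
for p in((432,85),(104,340)):
    w=ray("top",p,.085);print("glass rim top",w,(R.T@(w-s[:2]))*1000)
for p in((150,162),(546,310)):
    w=ray("side",p,.085);print("glass rim side",w,(R.T@(w-s[:2]))*1000)
E
```

```text
[ 0.55035569 -0.0369193   3.46941451] [[1.5, -5.3], [-1.5, 1.6], [1.6, -1.8], [0.4, 2.0], [0.9, 0.4], [1.9, 1.8], [0.0, -4.1], [-1.3, 3.7], [-1.0, -2.6], [-4.8, 4.1], [1.2, -2.3], [0.7, 1.2], [0.4, 1.4]]
cap top [ 0.60297731 -0.02567936] [-53.43835238   6.30183047]
cap top [ 0.60359626 -0.02632456] [-53.8165993    7.11195669]
cap side [ 0.5993209  -0.03184196] [-47.99241744  10.95895015]
cap side [ 0.6029216  -0.02612499] [-53.24212607   6.70579451]
glass rim top [ 0.65708756 -0.12092509] [-73.99963333 113.8978453 ]
glass rim top [0.51950193 0.0647387 ] [  -3.52133567 -106.17864164]
glass rim side [0.50802966 0.06503244] [   7.24541152 -110.15059844]
glass rim side [ 0.65059831 -0.12257792] [-67.32378201 113.37323211]
```

```bash
cat >> h.py <<'E'
from scipy.spatial.transform import Rotation as Ro
B=np.array([0.5504,-0.0369]);YAW=3.469;CY=np.array([np.cos(YAW),np.sin(YAW)])
def goal(bx,by,z,s):
    p=np.r_[B+bx*CY+by*np.array([-CY[1],CY[0]]),z]
    Rt=np.column_stack([np.cross([-CY[0],-CY[1],0],[0,0,-1]),[-CY[0],-CY[1],0],[0,0,-1]])
    R=Ro.from_rotvec(s["tcp_rot"]);
    dp=R.inv().apply(p-s["tool_pos"])/.5; dr=(R.inv()*Ro.from_matrix(Rt)).as_rotvec(degrees=True)/30
    return p,np.round(dp,4),np.round(dr,4)
def binpos(p): v=np.array(p[:2])-B; return np.r_[v@CY, v@np.array([-CY[1],CY[0]]), p[2]]*1000
E
python3 -c "
from h import *;from workcell import bot
s=bot.read_state();print(goal(-.0475,.007,.30,s))"
```

```text
(array([ 0.59762789, -0.02825267,  0.3       ]), array([-1.107 , -0.8945, -0.1381]), array([-3.8000e-03,  1.4000e-03,  1.5405e+00]))
```

Call:
{"api": "step_arm", "payload": {"series": [{"z": -0.1, "grip": -1}, {"z": -0.18, "grip": -1}, {"x": -0.06, "y": -0.05, "z": -0.2, "az": 0.1, "grip": -1}, {"x": -0.12, "y": -0.1, "z": -0.2, "az": 0.2, "grip": -1}, {"x": -0.18, "y": -0.15, "z": -0.2, "az": 0.3, "grip": -1}, {"x": -0.24, "y": -0.19, "z": -0.2, "az": 0.4, "grip": -1}, {"x": -0.3, "y": -0.24, "z": -0.2, "az": 0.5, "grip": -1}, {"x": -0.36, "y": -0.29, "z": -0.2, "az": 0.6, "grip": -1}, {"x": -0.42, "y": -0.34, "z": -0.2, "az": 0.7, "grip": -1}, {"x": -0.48, "y": -0.39, "z": -0.2, "az": 0.8, "grip": -1}, {"x": -0.54, "y": -0.44, "z": -0.2, "az": 0.9, "grip": -1}, {"x": -0.6, "y": -0.48, "z": -0.2, "az": 0.9, "grip": -1}]}}

```text
validation failed for argument at $.se...
```

```bash
python3 -c "
from h import *;from workcell import bot
s=bot.read_state();print(s['tool_pos'],s['width'],goal(-.0475,.007,.30,s))"
```

```text
[0.28523508 0.61103295 0.23007896] 0.998620109252664 (array([ 0.59762789, -0.02825267,  0.3       ]), array([-1.107 , -0.8945, -0.1381]), array([-3.8000e-03,  1.4000e-03,  1.5405e+00]))
```

The call was refused with a truncated message and nothing moved. I'll try a one-row call with every field given.

Call:
{"api": "step_arm", "payload": {"series": [{"x": 0.0, "y": 0.0, "z": -0.1, "ax": 0.0, "ay": 0.0, "az": 0.0, "grip": -1.0}]}}

```text
time: 0.2
tool_pos: [0.2829, 0.6064, 0.2706]
tcp_rot: [-0.68, -3.062, 0.03]
wrist_force: [1.2, 0.0, -1.2]
width: 1.004
grip_force: 0.0
```

Giving every field works.

Call:
{"api": "step_arm", "payload": {"series": [{"x": 0, "y": 0, "z": -0.08, "ax": 0, "ay": 0, "az": 0, "grip": -1}, {"x": -0.06, "y": -0.05, "z": -0.1, "ax": 0, "ay": 0, "az": 0.1, "grip": -1}, {"x": -0.12, "y": -0.1, "z": -0.1, "ax": 0, "ay": 0, "az": 0.2, "grip": -1}, {"x": -0.18, "y": -0.15, "z": -0.1, "ax": 0, "ay": 0, "az": 0.3, "grip": -1}, {"x": -0.24, "y": -0.19, "z": -0.1, "ax": 0, "ay": 0, "az": 0.4, "grip": -1}, {"x": -0.3, "y": -0.24, "z": -0.1, "ax": 0, "ay": 0, "az": 0.5, "grip": -1}, {"x": -0.36, "y": -0.29, "z": -0.1, "ax": 0, "ay": 0, "az": 0.6, "grip": -1}, {"x": -0.42, "y": -0.34, "z": -0.1, "ax": 0, "ay": 0, "az": 0.7, "grip": -1}, {"x": -0.48, "y": -0.39, "z": -0.1, "ax": 0, "ay": 0, "az": 0.8, "grip": -1}, {"x": -0.54, "y": -0.44, "z": -0.1, "ax": 0, "ay": 0, "az": 0.9, "grip": -1}, {"x": -0.6, "y": -0.48, "z": -0.1, "ax": 0, "ay": 0, "az": 0.9, "grip": -1}]}}

```text
time: 1.3
tool_pos: [0.4558, 0.2654, 0.3309]
tcp_rot: [-1.38, -2.822, 0.001]
wrist_force: [0.0, 0.9, 0.8]
width: 0.997
grip_force: 0.0
```

```bash
python3 -c "
from h import *;from workcell import bot
s=bot.read_state();print(s['tool_pos'],s['width'],goal(-.0475,.007,.30,s))"
```

```text
[0.45584955 0.26535123 0.33087286] 0.9966089005525159 (array([ 0.59762789, -0.02825267,  0.3       ]), array([-0.6375, -0.1369,  0.0619]), array([-1.50e-03,  2.00e-04,  6.38e-01]))
```

Call:
{"api": "step_arm", "payload": {"series": [{"x": -0.1, "y": -0.02, "z": 0, "ax": 0, "ay": 0, "az": 0.2, "grip": -1}, {"x": -0.19, "y": -0.04, "z": 0, "ax": 0, "ay": 0, "az": 0.4, "grip": -1}, {"x": -0.28, "y": -0.06, "z": 0, "ax": 0, "ay": 0, "az": 0.6, "grip": -1}, {"x": -0.37, "y": -0.08, "z": 0.02, "ax": 0, "ay": 0, "az": 0.63, "grip": -1}, {"x": -0.46, "y": -0.1, "z": 0.04, "ax": 0, "ay": 0, "az": 0.63, "grip": -1}, {"x": -0.55, "y": -0.12, "z": 0.06, "ax": 0, "ay": 0, "az": 0.63, "grip": -1}, {"x": -0.62, "y": -0.13, "z": 0.06, "ax": 0, "ay": 0, "az": 0.63, "grip": -1}, {"x": -0.63, "y": -0.135, "z": 0.06, "ax": 0, "ay": 0, "az": 0.635, "grip": -1}, {"x": -0.63, "y": -0.135, "z": 0.06, "ax": 0, "ay": 0, "az": 0.635, "grip": -1}, {"x": -0.63, "y": -0.135, "z": 0.06, "ax": 0, "ay": 0, "az": 0.635, "grip": -1}]}}

```text
time: 2.3
tool_pos: [0.596, -0.0218, 0.3011]
tcp_rot: [-1.825, -2.556, -0.0]
wrist_force: [0.1, -0.0, 1.0]
width: 0.998
grip_force: 0.0
```

```bash
python3 -c "
from h import *;from workcell import bot,imaging;import cv2
s=bot.read_state();print(s['tool_pos'],binpos(s['tool_pos']),goal(-.0475,.007,.15,s))
c=imaging.read_camera('wrist');cv2.imwrite('pics/w1.png',c['img'][:,:,::-1]);pickle.dump(c,open('w.pkl','wb'));print(c['fx'],-c['R'].T@c['t'])"
```

```text
[ 0.59596864 -0.02180456  0.30111619] [-48.00253541   0.36082087 301.11619162] (array([ 0.59762789, -0.02825267,  0.15      ]), array([-0.0136, -0.0009,  0.3022]), array([-0.0008, -0.0018,  0.0058]))
337.2659641442179 [0.57318098 0.04610411 0.44282657]
```

View pics/w1.png

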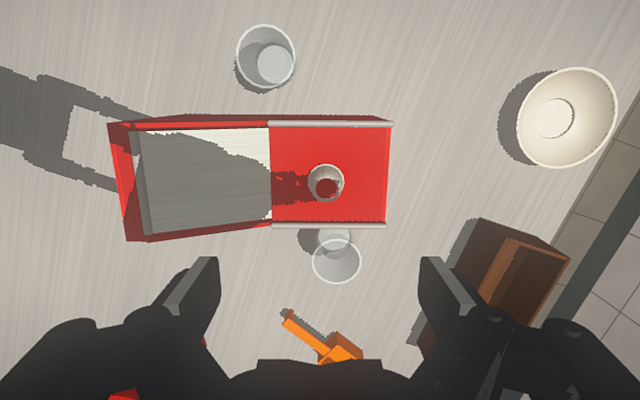

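The wrist view shows the lip line from (269,126) to (272,221), the ledge's outer end from (390,126) to (386,222), and the capsule flange centred near (325,182). The fingers straddle the ledge lengthwise. I'll check the fit against these points.

```bash
python3 -c "
from h import *
c=pickle.load(open('w.pkl','rb'))
def r(p,z):
    v=c['R'].T@np.array([(p[0]-c['cx'])/c['fx'],(p[1]-c['cy'])/c['fy'],1]);C=-c['R'].T@c['t'];return C+v*(z-C[2])/v[2]
for n,p,z in(('lipa',(269,126),.12),('lipb',(272,221),.12),('enda',(390,126),.12),('endb',(386,222),.12),('cap',(325,182),.1215),('captop',(328,187),.149),('far',(107,124),.165),('far',(125,241),.165)): print(n,binpos(r(p,z)).round(1))"
```

```text
lipa [ -1.5 -45.8 120. ]
lipb [ -0.8  49.1 120. ]
enda [-115.1  -46.2  120. ]
endb [-117.1   49.8  120. ]
cap [-54.5   7.7 121.5]
captop [-56.7   5.6 149. ]
far [122.5 -50.5 165. ]
far [124.6  51.8 165. ]
```

Call:
{"api": "step_arm", "payload": {"series": [{"x": -0.014, "y": 0, "z": 0.08, "ax": 0, "ay": 0, "az": 0, "grip": -1}, {"x": -0.014, "y": 0, "z": 0.16, "ax": 0, "ay": 0, "az": 0, "grip": -1}, {"x": -0.014, "y": 0, "z": 0.24, "ax": 0, "ay": 0, "az": 0, "grip": -1}, {"x": -0.014, "y": 0, "z": 0.3, "ax": 0, "ay": 0, "az": 0, "grip": -1}, {"x": -0.014, "y": 0, "z": 0.33, "ax": 0, "ay": 0, "az": 0, "grip": -1}, {"x": -0.014, "y": 0, "z": 0.35, "ax": 0, "ay": 0, "az": 0, "grip": -1}, {"x": -0.014, "y": 0, "z": 0.35, "ax": 0, "ay": 0, "az": 0, "grip": -1}, {"x": -0.014, "y": 0, "z": 0.35, "ax": 0, "ay": 0, "az": 0, "grip": -1}]}}

```text
time: 3.15
tool_pos: [0.6, -0.029, 0.128]
tcp_rot: [1.824, 2.555, 0.002]
wrist_force: [1.1, -0.1, -0.3]
width: 1.001
grip_force: 0.0
```

```bash
python3 -c "
from h import *;from workcell import bot,imaging;import cv2
s=bot.read_state();print(s['tool_pos'],binpos(s['tool_pos']),s['wrist_force'],goal(-.0475,.007,.114,s))
c=imaging.read_camera('side');cv2.imwrite('pics/s2.png',cv2.resize(c['img'][110:260,250:420,::-1],None,fx=4,fy=4,interpolation=2))"
```

```text
[ 0.60000366 -0.02901213  0.12804568] [-49.50533064   8.4831365  128.04568221] [ 1.05825023 -0.06437672 -0.32620942] (array([ 0.59762789, -0.02825267,  0.114     ]), array([ 0.003 , -0.0041,  0.0281]), array([0.0049, 0.0021, 0.0063]))
```

View pics/s2.png

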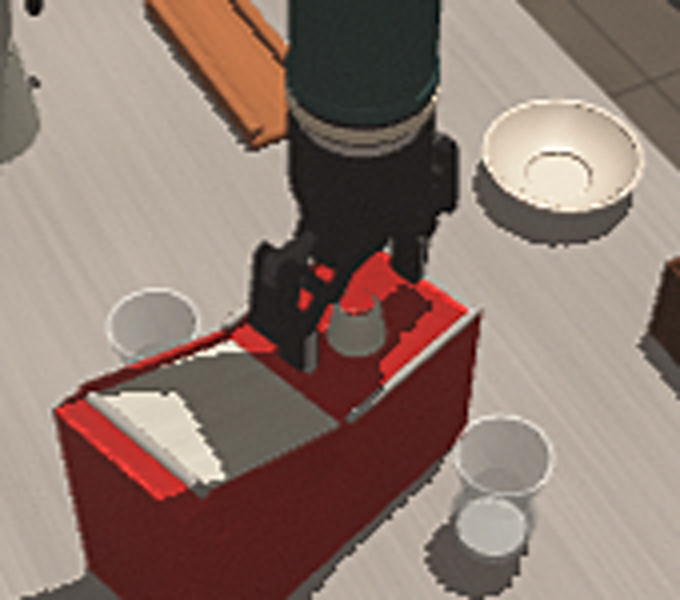

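The lead finger's tip is near crop (308,368), that is (326.8,201.8) in the full picture, between the capsule and the lip. I'll check the tip height by projecting it.

```bash
python3 -c "
from h import *
c=d['side']
for z in(.128,.141):
  for bx,by in((-7,19.5),(7.5,19.5),(7.5,-2.5)):
    w=np.r_[B+bx/1e3*CY+by/1e3*np.array([-CY[1],CY[0]]),z];v=c['R']@w+c['t'];u=v[:2]/v[2]*c['fx']+[c['cx'],c['cy']];print(z,bx,by,((u-[250,110])*4).round())"
```

```text
0.128 -7 19.5 [317. 381.]
0.128 7.5 19.5 [300. 395.]
0.128 7.5 -2.5 [272. 374.]
0.141 -7 19.5 [317. 367.]
0.141 7.5 19.5 [300. 382.]
0.141 7.5 -2.5 [272. 360.]
```

Call:
{"api": "step_arm", "payload": {"series": [{"x": 0.003, "y": 0, "z": 0.015, "ax": 0, "ay": 0, "az": 0, "grip": -1}, {"x": 0.003, "y": 0, "z": 0.028, "ax": 0, "ay": 0, "az": 0, "grip": -1}, {"x": 0.003, "y": 0, "z": 0.028, "ax": 0, "ay": 0, "az": 0, "grip": -1}]}}

```text
time: 3.5
tool_pos: [0.5974, -0.0277, 0.1112]
tcp_rot: [-1.825, -2.555, 0.001]
wrist_force: [0.1, 0.3, -0.4]
width: 1.0
grip_force: 0.0
```

```bash
python3 -c "
from h import *;from workcell import bot,imaging;import cv2
s=bot.read_state();print(s['tool_pos'],binpos(s['tool_pos']),s['wrist_force'],goal(.036,.007,.114,s))
c=imaging.read_camera('side');cv2.imwrite('pics/s3.png',cv2.resize(c['img'][150:230,280:380,::-1],None,fx=7,fy=7,interpolation=2))"
```

```text
[ 0.5973818  -0.02773333  0.11121259] [-47.43399741   6.42910508 111.21258929] [ 0.14608511  0.28399639 -0.35382241] (array([ 0.51856347, -0.05510537,  0.114     ]), array([-0.0007, -0.1669, -0.0053]), array([-0.0032, -0.0014,  0.0055]))
```

View pics/s3.png

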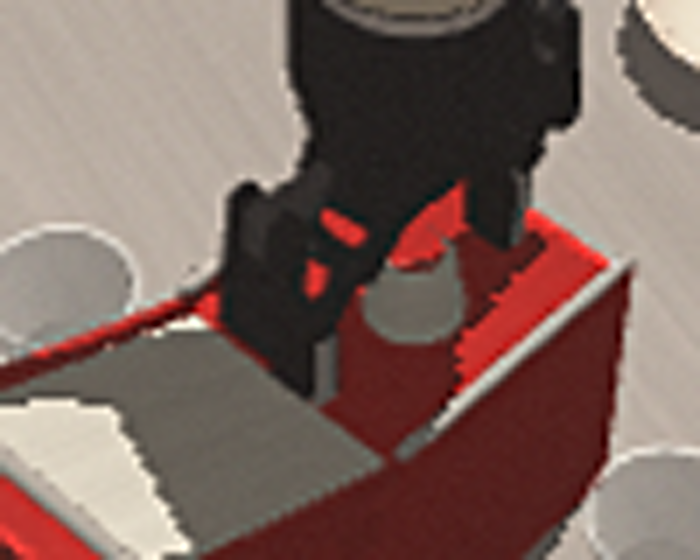

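The lead finger stands at the lip with its tip at crop (315,402). The trailing finger is behind the capsule at crop (500,240) and nothing is touching. Now I'll push the first part.

Call:
{"api": "step_arm", "payload": {"series": [{"x": 0, "y": -0.012, "z": -0.003, "ax": 0, "ay": 0, "az": 0, "grip": -1}, {"x": 0, "y": -0.024, "z": -0.003, "ax": 0, "ay": 0, "az": 0, "grip": -1}, {"x": 0, "y": -0.036, "z": -0.003, "ax": 0, "ay": 0, "az": 0, "grip": -1}, {"x": 0, "y": -0.048, "z": -0.003, "ax": 0, "ay": 0, "az": 0, "grip": -1}, {"x": 0, "y": -0.06, "z": -0.003, "ax": 0, "ay": 0, "az": 0, "grip": -1}, {"x": 0, "y": -0.072, "z": -0.003, "ax": 0, "ay": 0, "az": 0, "grip": -1}, {"x": 0, "y": -0.084, "z": -0.003, "ax": 0, "ay": 0, "az": 0, "grip": -1}, {"x": 0, "y": -0.096, "z": -0.003, "ax": 0, "ay": 0, "az": 0, "grip": -1}, {"x": 0, "y": -0.096, "z": -0.003, "ax": 0, "ay": 0, "az": 0, "grip": -1}]}}

```text
time: 4.45
tool_pos: [0.5519, -0.0437, 0.1138]
tcp_rot: [-1.826, -2.556, 0.001]
wrist_force: [0.5, -1.1, 1.9]
width: 1.0
grip_force: 0.7
```

```bash
python3 -c "
from h import *;from workcell import bot,imaging;import cv2
s=bot.read_state();print(s['tool_pos'],binpos(s['tool_pos']),s['wrist_force'],goal(.038,.007,.114,s))
c=imaging.read_camera('side');w=imaging.read_camera('wrist')
cv2.imwrite('pics/s4.png',np.hstack([cv2.resize(c['img'][150:240,290:380,::-1],(400,400),interpolation=2),cv2.resize(w['img'][60:400,150:490,::-1],(400,400))]))"
```

```text
[ 0.55193515 -0.04368091  0.11378021] [  0.72706318   6.91439316 113.78020861] [ 0.46561705 -1.11725949  1.90408491] (array([ 0.51666971, -0.05574854,  0.114     ]), array([ 0.    , -0.0745, -0.0004]), array([-0.0014, -0.    ,  0.0051]))
```

View pics/s4.png

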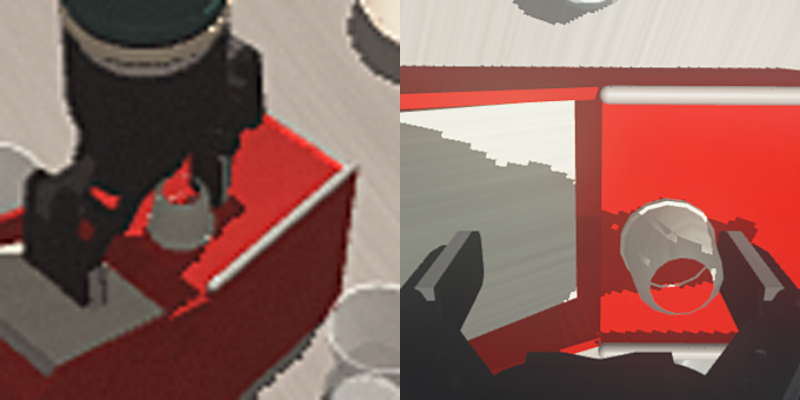

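The flap is held partly open, leaving a gap at wrist-crop x of about 575–600. The capsule stands upright just ahead of the trailing finger. I'll keep pushing.

Call:
{"api": "step_arm", "payload": {"series": [{"x": 0, "y": -0.012, "z": 0, "ax": 0, "ay": 0, "az": 0, "grip": -1}, {"x": 0, "y": -0.024, "z": 0, "ax": 0, "ay": 0, "az": 0, "grip": -1}, {"x": 0, "y": -0.036, "z": 0, "ax": 0, "ay": 0, "az": 0, "grip": -1}, {"x": 0, "y": -0.046, "z": 0, "ax": 0, "ay": 0, "az": 0, "grip": -1}, {"x": 0, "y": -0.056, "z": 0, "ax": 0, "ay": 0, "az": 0, "grip": -1}, {"x": 0, "y": -0.066, "z": 0, "ax": 0, "ay": 0, "az": 0, "grip": -1}, {"x": 0, "y": -0.074, "z": 0, "ax": 0, "ay": 0, "az": 0, "grip": -1}, {"x": 0, "y": -0.074, "z": 0, "ax": 0, "ay": 0, "az": 0, "grip": -1}, {"x": 0, "y": -0.074, "z": 0, "ax": 0, "ay": 0, "az": 0, "grip": -1}, {"x": 0, "y": -0.074, "z": 0, "ax": 0, "ay": 0, "az": 0, "grip": -1}]}}

```text
time: 5.55
tool_pos: [0.5182, -0.0554, 0.1141]
tcp_rot: [1.826, 2.556, 0.0]
wrist_force: [4.5, 1.3, 1.7]
width: 0.999
grip_force: 2.4
```

```bash
python3 -c "
from h import *;from workcell import bot,imaging;import cv2
s=bot.read_state();print(s['tool_pos'],binpos(s['tool_pos']),s['wrist_force'])
c=imaging.read_camera('side');w=imaging.read_camera('wrist')
cv2.imwrite('pics/s5.png',np.hstack([cv2.resize(c['img'][150:240,290:380,::-1],(400,400),interpolation=2),cv2.resize(w['img'][60:400,150:490,::-1],(400,400))]))"
```

```text
[ 0.51817384 -0.05541508  0.11410239] [ 36.46852936   7.16795812 114.1023897 ] [4.48347802 1.34151305 1.70745736]
```

View pics/s5.png

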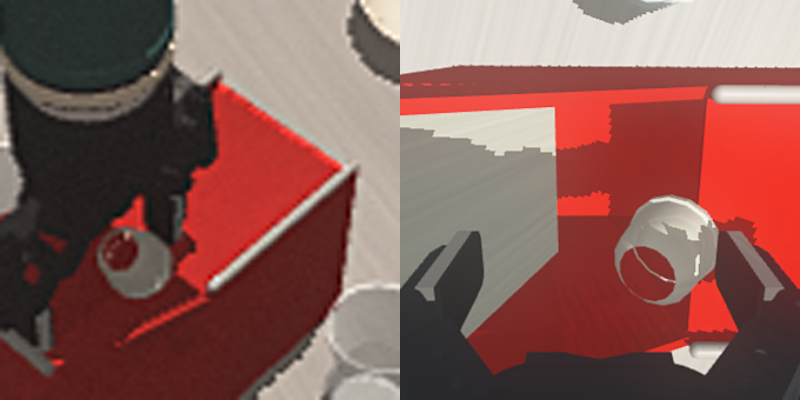

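The flap is well open and the capsule is tilting over the lip, near side-crop (135,262). I'll advance slightly and let time pass.

Call:
{"api": "step_arm", "payload": {"series": [{"x": 0, "y": -0.003, "z": 0, "ax": 0, "ay": 0, "az": 0, "grip": -1}, {"x": 0, "y": -0.006, "z": 0, "ax": 0, "ay": 0, "az": 0, "grip": -1}, {"x": 0, "y": -0.006, "z": 0, "ax": 0, "ay": 0, "az": 0, "grip": -1}, {"x": 0, "y": -0.006, "z": 0, "ax": 0, "ay": 0, "az": 0, "grip": -1}]}}

```text
time: 6.05
tool_pos: [0.5156, -0.0562, 0.1137]
tcp_rot: [1.826, 2.556, 0.001]
wrist_force: [6.1, 1.3, -2.0]
width: 0.996
grip_force: 3.0
```

```bash
python3 -c "
from h import *;from workcell import bot,imaging;import cv2
s=bot.read_state();print(s['tool_pos'],binpos(s['tool_pos']),s['wrist_force'])
c=imaging.read_camera('side');w=imaging.read_camera('wrist')
cv2.imwrite('pics/s6.png',np.hstack([cv2.resize(c['img'][150:240,290:380,::-1],(400,400),interpolation=2),cv2.resize(w['img'][60:400,150:490,::-1],(400,400))]))"
```

```text
[ 0.51556199 -0.05622101  0.11365475] [ 39.20081688   7.09113541 113.6547496 ] [ 6.08268077  1.33469121 -1.99552511]
```

View pics/s6.png

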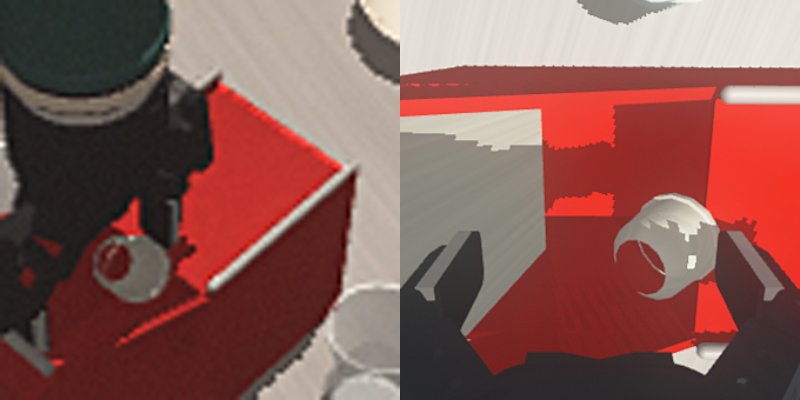

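The capsule is still tilted on the lip at about (130,268) in the side crop, wedged between the trailing finger and the lip edge. I'll move the tool 5 mm forward while narrowing the opening slightly, to about 75 mm. That leaves the flap finger where it is and takes the pushing finger past the lip, with nearly 40 mm to spare around the capsule.

Call:
{"api": "step_arm", "payload": {"series": [{"x": 0, "y": -0.003, "z": -0.003, "ax": 0, "ay": 0, "az": 0, "grip": -0.93}, {"x": 0, "y": -0.006, "z": -0.005, "ax": 0, "ay": 0, "az": 0, "grip": -0.85}, {"x": 0, "y": -0.01, "z": -0.007, "ax": 0, "ay": 0, "az": 0, "grip": -0.77}, {"x": 0, "y": -0.01, "z": -0.007, "ax": 0, "ay": 0, "az": 0, "grip": -0.77}, {"x": 0, "y": -0.01, "z": -0.007, "ax": 0, "ay": 0, "az": 0, "grip": -0.77}, {"x": 0, "y": -0.01, "z": -0.007, "ax": 0, "ay": 0, "az": 0, "grip": -0.77}]}}

```text
time: 6.75
tool_pos: [0.5106, -0.0579, 0.1174]
tcp_rot: [1.826, 2.556, 0.001]
wrist_force: [5.5, 2.1, 0.4]
width: 0.88
grip_force: 2.8
```

```bash
python3 -c "
from h import *;from workcell import bot,imaging;import cv2
s=bot.read_state();print(s['tool_pos'],binpos(s['tool_pos']),s['wrist_force'],s['width'])
o=cv2.imread('pics/s6.png')
c=imaging.read_camera('side');w=imaging.read_camera('wrist')
n=np.hstack([cv2.resize(c['img'][150:240,290:380,::-1],(400,400),interpolation=2),cv2.resize(w['img'][60:400,150:490,::-1],(400,400))]);cv2.imwrite('pics/s7.png',n)
# grey (capsule) pixels where the capsule was: side crop and wrist crop
for im in(o,n):
  for x0,x1,y0,y1 in((85,175,225,305),(605,720,190,305)):
    r=im[y0:y1,x0:x1].astype(int);g=(np.ptp(r,axis=2)<25)&(r.mean(2)>70);ys,xs=np.nonzero(g);print(g.sum(),(xs.mean()+x0,ys.mean()+y0) if len(xs) else '')
"
```

```text
[ 0.51062023 -0.05786064  0.11737861] [ 44.4073508    7.05444872 117.3786137 ] [5.51095771 2.09002289 0.35927309] 0.8796688997713611
2633 (np.float64(139.82757311052032), np.float64(268.9912647170528))
5880 (np.float64(675.4763605442176), np.float64(239.1561224489796))
104 (np.float64(161.72115384615384), np.float64(238.73076923076923))
67 (np.float64(716.3432835820895), np.float64(232.38805970149252))
```

The capsule has left the lip: its grey blob is gone from both views. I'll check where it landed before drawing back.

```bash
python3 -c "
import cv2,numpy as np
n=cv2.imread('pics/s7.png');r=n.astype(int);g=((np.ptp(r,axis=2)<30)&(r.mean(2)>50)).astype(np.uint8);g[:,:400]=0
k,l,st,ce=cv2.connectedComponentsWithStats(g)
for i in range(1,k):
  if st[i,4]>60: print(st[i],ce[i].round())
print('side'); g=((np.ptp(r,axis=2)<30)&(r.mean(2)>50)).astype(np.uint8);g[:,400:]=0
k,l,st,ce=cv2.connectedComponentsWithStats(g)
for i in range(1,k):
  if st[i,4]>60: print(st[i],ce[i].round())
"
```

```text
[  400     0   400    77 26821] [598.  33.]
[ 733   85   67   17 1105] [767.  93.]
[  400   109   154   223 27121] [473. 203.]
[ 610  135   47   56 2130] [635. 162.]
[ 671  227  129  173 6980] [749. 328.]
[725 372  14   8  71] [732. 375.]
[400 374  17  26 337] [406. 388.]
[782 374  18  26 375] [792. 388.]
side
[    0     0   400   400 51721] [297. 158.]
[129  31  26  36 301] [142.  50.]
[167 123  14  12 127] [174. 128.]
[  0 160  12  59 435] [  4. 188.]
[153 209  13  48 343] [160. 230.]
[   0  311   54   65 1319] [ 32. 344.]
```

The capsule now shows at wrist-crop (635,162), about half its former size, so it is on the bin floor. Next I'll draw back and then rise.

Call:
{"api": "step_arm", "payload": {"series": [{"x": 0, "y": 0.02, "z": 0, "ax": 0, "ay": 0, "az": 0, "grip": -0.77}, {"x": 0, "y": 0.04, "z": 0, "ax": 0, "ay": 0, "az": 0, "grip": -0.77}, {"x": 0, "y": 0.06, "z": 0, "ax": 0, "ay": 0, "az": 0, "grip": -0.77}, {"x": 0, "y": 0.08, "z": 0, "ax": 0, "ay": 0, "az": 0, "grip": -0.77}, {"x": 0, "y": 0.1, "z": 0, "ax": 0, "ay": 0, "az": 0, "grip": -0.77}, {"x": 0, "y": 0.12, "z": 0, "ax": 0, "ay": 0, "az": 0, "grip": -0.77}, {"x": 0, "y": 0.14, "z": 0, "ax": 0, "ay": 0, "az": 0, "grip": -0.77}, {"x": 0, "y": 0.16, "z": 0, "ax": 0, "ay": 0, "az": 0, "grip": -0.77}, {"x": 0, "y": 0.18, "z": 0, "ax": 0, "ay": 0, "az": 0, "grip": -0.77}, {"x": 0, "y": 0.2, "z": 0, "ax": 0, "ay": 0, "az": 0, "grip": -0.77}, {"x": 0, "y": 0.2, "z": -0.05, "ax": 0, "ay": 0, "az": 0, "grip": -0.77}, {"x": 0, "y": 0.2, "z": -0.12, "ax": 0, "ay": 0, "az": 0, "grip": -0.77}]}}

```text
time: 8.05
tool_pos: [0.6032, -0.0251, 0.1748]
tcp_rot: [-1.823, -2.552, 0.005]
wrist_force: [0.1, -0.5, 0.6]
width: 0.879
grip_force: 0.0
```

Call:
{"api": "step_arm", "payload": {"series": [{"x": 0, "y": 0, "z": -0.1, "ax": 0, "ay": 0, "az": 0, "grip": -0.77}, {"x": 0, "y": 0, "z": -0.2, "ax": 0, "ay": 0, "az": 0, "grip": -0.77}, {"x": 0, "y": 0, "z": -0.2, "ax": 0, "ay": 0, "az": 0, "grip": -0.77}, {"x": 0, "y": 0, "z": -0.2, "ax": 0, "ay": 0, "az": 0, "grip": -0.77}, {"x": 0, "y": 0, "z": -0.2, "ax": 0, "ay": 0, "az": 0, "grip": -0.77}]}}

```text
time: 8.55
tool_pos: [0.6043, -0.0254, 0.276]
tcp_rot: [-1.825, -2.555, 0.002]
wrist_force: [-0.1, 0.2, -0.8]
width: 0.885
grip_force: 0.0
```

```bash
python3 -c "
from h import *;from workcell import bot,imaging
s=bot.read_state();print(s['time'],binpos(s['tool_pos']),s['wrist_force'])
c=imaging.read_camera('side')['img'].astype(int);o=d['side']['img'].astype(int)
D=abs(c-o).max(2)
# flap low edge strip: grey/white sheet (not red) in points on the flap next to the lip, both images
for bx,by,z in((5,-30,.122),(5,0,.122),(5,30,.122),(4,38,.122),(40,-30,.137),(60,20,.145),(90,30,.157),(-53,7,.135),(-90,-40,.12),(-90,30,.12)):
    w=np.r_[B+bx/1e3*CY+by/1e3*np.array([-CY[1],CY[0]]),z];k=d['side'];v=k['R']@w+k['t'];u=(v[:2]/v[2]*k['fx']+[k['cx'],k['cy']]).round().astype(int);print(bx,by,o[u[1],u[0]],c[u[1],u[0]])
for n,(x0,x1,y0,y1) in dict(glass_b=(277,300,181,200),glass_a=(362,388,213,252),pot=(218,262,92,155),scoop=(394,462,274,302),can=(338,408,320,399),rest=(285,334,102,147)).items(): print(n,(D[y0:y1,x0:x1]>40).mean().round(3))
"
```

```text
8.55 [-54.7384979    6.43352493 275.97130951] [-0.06785113  0.15226812 -0.80980779]
5 -30 [205 211 191] [216 222 202]
5 0 [210 212 193] [105 103  93]
5 30 [210 213 195] [103 101  92]
4 38 [208 215 195] [100 100  89]
40 -30 [203 194 175] [99 93 83]
60 20 [206 197 181] [100  94  84]
90 30 [205 198 181] [101  96  88]
-53 7 [147 148 134] [186  48  44]
-90 -40 [174  49  45] [183  50  46]
-90 30 [175  48  43] [185  49  44]
glass_b 0.0
glass_a 0.0
pot 0.0
scoop 0.0
can 0.0
rest 0.322
```

The flap is shut: sheet grey shows right at the lip, in the arm's shadow. The ledge is empty and the bystanders are unchanged. The spoon rest can't be compared from this camera because the arm hides it, but the arm never went near it. Handing in.

```bash
python3 -c "
from workcell import bot
print(bot.finish_job())"
```

```text
the job is handed in; nothing more can be done
None
```

The capsule was pushed off the ledge into the bin while the flap was held open. The flap has swung shut, the arm is clear, and the job was handed in after about 8.6 s of robot time; the hand-in gave no verdict.

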